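# Show the pivot plate from the vise to the inspection camera

### The job

Swing the magnifier lamp on its arm well clear of the bench vise, then lift the steel pivot plate out of the open vise jaws and hold it up to the inspection camera: upright, the side with the round boss squarely facing the lens, the boss on the lens axis and 16 cm in front of the lens. Finish while still holding it there steadily in the gripper, and do not knock the camera or the glass tumbler.

Things in the scene. Friction and masses are not known exactly. Their poses are not given: they have to be found in the camera images.
- plate: Bare steel plate, 0.2 to 0.45 kg, standing loose and upright in the vise slot, lower 28 mm between the jaws. 8 mm thick (x), 110 tall (z); lower 66 mm is 52 wide (y), upper 44 mm a 36 wide tongue. A round boss 24 mm across stands 12 mm out of the +x face, centred 48 mm above the lower edge; it starts on the side away from the robot. -x face plain. Origin: centre of lower edge, z up.
- boss (a point): Centre of the boss's end face, on the plate at plate x = +16 mm, y = 0, z = 48 mm; axes as the plate's.
- vise: Dark steel bench vise fixed on the bench, jaw tops 100 mm up. Origin on the bench under the middle of the slot; x across the slot (screw and T-handle on the -x side, towards the robot), y along it. The jaws are backed off and stay so: slot 10 mm wide, 90 mm long, floor 72 mm above the bench.
- slot (a point): Middle of the slot's floor in the vise, 72 mm above the bench; axes as the vise's. The plate's lower edge stands here.
- lamp (a joint): Angle of the lamp arm about its upright hinge, rad: 0 to 0.2 at the start, lamp over the vise; grows counter-clockwise seen from above, end stops at -0.1 and 1.45. Light friction (1 to 2 N at the knob) holds the arm where it is left. At 1.0 rad the lamp is well clear, to the robot's right of the vise.
- lamp_hinge (a point): Point on the arm's upright hinge axis at the height of the arm, 235 mm above the bench, on a fixed post beyond the vise. Its x axis points along the arm to the lamp head.
- lamp_head (a point): Centre of the round magnifier head (flat ring 130 mm across, 20 mm thick, clear glass in it), 260 mm from the hinge axis, 235 mm above the bench; top of the ring at 245 mm, underside at 225 mm.
- lamp_knob (a point): On the upright black cylindrical knob on top of the arm, between post and head, 165 mm from the hinge axis: 21 mm in diameter, from the arm's top at 242 mm to 295 mm above the bench; this point is on its axis at 275 mm. Can be pinched from above or pushed sideways.
- lens (a point): Centre of the front glass of the inspection camera: a grey and black head (50 mm square, 40 mm lens tube) on a post 316 mm tall on the robot's left, the post 96 mm behind this point. The lens is 170 to 230 mm above the bench, differing from start to start; the head is clamped. It looks level along this point's -x axis.
- focus (a point): The place for the boss, an empty point in the air on the lens axis, 160 mm in front of the lens at the same height; axes as the lens (x points from here to the lens, z up).
- tumbler: Glass tumbler, 68 mm across, 88 mm tall, standing on the bench between vise and camera stand. Origin: centre of its underside.
Not all that is in view belongs to the job. There is more than one size of the plate; the one meant has the size given above.

How it is judged:
On the way, in this order (a step that is already met when the one before it is completed fails the run):
1. the lamp is swung well clear of the vise while the plate still stands in the slot (horizontal distance between lamp_head and vise above 0.15 m and distance between plate and slot below 0.03 m), for 0.2 s.
2. the plate is lifted out of the vise in the gripper (height (world z) of plate above 0.104 m and contact force between plate and the fingers above 1 N and contact force between plate and vise below 0.1 N), for 0.2 s.
At the end, for the whole second after the job is handed in: The gripper alone holds the plate in the air, steady (under 3 cm/s): boss end within 25 mm of the focus point, plate upright within 0.2 rad (11 degrees), boss side facing the lens squarely within 0.2 rad; the lamp head's centre is still more than 150 mm from the vise's middle, seen from above (distance between boss and focus below 0.025 m and angle between plate's own z axis and vertical below 0.2 rad and angle between the x axis of plate and the x axis of lens, either way round below 0.2 rad and x of lens in the frame of plate above 0.1 m and linear speed of plate below 0.03 m/s and contact force between plate and the fingers above 1 N and contact force between plate and vise below 0.1 N and contact force between plate and tumbler below 0.1 N and horizontal distance between lamp_head and vise above 0.15 m); the arm keeps its last pose, push and grip.
It fails at once if the camera is knocked out of place (distance of lens from where it was at the start of the episode above 0.015 m).
It fails at once if the glass tumbler is knocked (distance of tumbler from where it was at the start of the episode above 0.03 m or angle between tumbler's own z axis and vertical above 0.4 rad).
It also fails if it takes over 58 s, if anything falls off the work surface, if the arm or the gripper's body presses on something with over 40 N, if the wrist force passes 120 N, or if a joint passes its speed limit or range.

### The arm

A 7-joint arm with a two-finger parallel gripper is mounted at the origin on the work surface. World frame = base frame: x ahead of the robot, y to its left, z up, the work surface at z = 0. Lengths are in m, angles in rad, forces in N, time in s.
With the tool pointing down it reaches from about 0.425 to 0.825 m from the base axis. Payload 3.6 kg.
Tool frame: the origin (TCP) lies midway between the tips of the shut fingers; the grasp point (between the pads) lies 19 mm behind it (env.grip_point_offset is the distance from the TCP to the grasp point, in m); z points along the fingers, y is the line along which they close (so a half turn about z gives the same grasp; the last joint's range is limited). The gripper opens to 93 mm and grips with 3 to 60 N. Pads are 15 mm wide; open, the fingers measure 128 mm over their backs; the gripper's body (75 mm by 188 mm) begins 65 mm behind the grasp point.
Start: joints at [1.198, 0.615, -0.013, 1.423, 0.008, 1.103, -0.04], TCP at [0.221, -0.611, 0.219] pointing down, gripper open.
Joint ranges: [-3.12, 3.12], [-0.3, 2.06], [-1.34, 1.32], [0.26, 2.42], [-1.36, 4.5], [0.01, 1.98], [-2.84, 2.84]. Speed limits (rad/s): [2.79, 2.79, 3.14, 3.14, 3.14, 3.14, 3.14].

### API

Orientations are given as a unit quaternion [w, x, y, z].
In Python, from workcell import telemetry, capture, camera_params, job, env gives the robot as it stands.
- The arm moves only by the tool nudge_tcp, called after ">>>" by a JSON object that holds its "method" and its "body", one argument or row to a line. Schema: {"type":"object","properties":{"rows":{"type":"array","items":{"type":"array","items":{"type":"array","items":{"type":"number"},"minItems":5,"maxItems":5},"minItems":1,"maxItems":8},"minItems":1,"maxItems":1},"only":{"type":"string"},"quiet":{"type":"boolean"},"lines":{"type":"string"}},"required":["rows"],"additionalProperties":false}. rows is a list that holds a single list of rows (three levels of brackets), with 1 to 8 rows, each of 5 numbers: the finger opening in m, then dx, dy, dz in m, then a turn about the tool's z in rad; each row is the pose to reach, as a shift and turn from the pose commanded when the call began, along the tool's axes at that moment; what a row does not reach only later rows make up. A row lasts 1/10 s, in which the tool goes at most 0.05 m and 0.15 rad, less where a joint would pass 70% of its speed; a pose out of reach is approached as far as the arm can. The fingers move at their own pace and stop on an object; the grip force is fixed at half the most. Time passes only in rows, so rows that do not move let the fingers close. The tool returns the time, the measured TCP pose, the force, the opening and the grip force at its end. only (a regular expression) keeps the lines of the reply that match it, lines (a string "A,B") keeps lines A to B, and quiet returns only ok. Input that does not fit is refused with a message, and nothing moves.
- telemetry.get_obs(): the state, without advancing time (a new reading comes with each control period).
- capture(name): name is "scene" or "side" or "wrist"; returns (picture, depth): 384x512x3 uint8, blue, green, red; 384x512 float32, m along the optical axis (not along the pixel's ray), 0 where there is no reading.
- camera_params(name): a dict with "fx", "fy", "cx", "cy" (pixels), "pose" (4x4, takes a point from camera to world coordinates); the wrist camera has in their place "tool_from_camera" (4x4, takes a point from camera to tool coordinates, whose origin is the TCP and whose axes are the flange's). Camera axes: x right, y up, looking along -z (the intrinsics and any distortion apply to the point x, -y, -z); pixel columns grow to the right and rows downward; lengths in m; the calibration is good to about 2 mm. The wrist camera is an equidistant fisheye: a pixel r from the principal point sees the ray r / f radians off the axis. A picture is of the moment at which its call begins: read the wrist's pose just before it. camera_params takes no time and is no camera call.
- job.hand_in(): hands the job in; it is judged then, once.
The state is a dict: "clock": time; "joint_pos": joint angles; "joint_vel": joint speeds; "effort": joint torques, N m; "eef_pos": TCP position; "tool_rot": TCP orientation; "ft_force": force on the tool from outside, world axes, zero at the start; "wrist_torque": the same for the moment, N m; "gripper_width": finger opening in m; "gripper_force": force on a finger pad.
Only numpy, scipy, OpenCV 4.12 (cv2) and the standard library are available. Lean on these libraries where they do the work, as an engineer would, in place of code of your own. Each camera call takes 0.05 s, during which the arm holds its last target. There are 200 camera calls.

## Working session

There is one attempt and no reset: what is moved stays moved. The work goes in short steps, Python scripts to look and compute and a tool call to move; the robot and the scene stay as the last step left them, time stands still between calls to the robot, and variables do not carry over. Pictures are saved under pics/ and viewed, at most 10 in all, crops included, and the job is handed in when it is done.

```bash
ls; mkdir -p pics; python3 - <<'E'
from workcell import telemetry, capture, camera_params, env
import cv2,numpy as np
o=telemetry.get_obs(); print({k:np.round(v,3) for k,v in o.items()}, env.grip_point_offset)
for n in("scene","side"):
    p,d=capture(n); cv2.imwrite(f"pics/{n}0.png",p); np.save(f"pics/{n}0.npy",d); c=camera_params(n); print(n,{k:np.round(v,4) for k,v in c.items()}, (d>0).mean())
c=camera_params("wrist");print({k:np.round(v,4) for k,v in c.items()})
E
```

```text
pics
{'clock': np.float64(0.0), 'joint_pos': array([ 1.197,  0.616, -0.013,  1.425,  0.008,  1.103, -0.04 ]), 'joint_vel': array([-0.001,  0.001, -0.001,  0.001,  0.   , -0.   ,  0.001]), 'effort': array([-0.0000e+00, -4.5893e+01,  2.0900e-01, -1.6574e+01, -6.1000e-02,
        2.1000e-02,  0.0000e+00]), 'eef_pos': array([ 0.221, -0.611,  0.217]), 'tool_rot': array([-0.001,  0.985,  0.173, -0.   ]), 'ft_force': array([-0.302, -0.542, -0.593]), 'wrist_torque': array([-0.021, -0.035,  0.007]), 'gripper_force': np.float64(0.0), 'gripper_width': np.float64(0.093)} 0.0188
scene {'fx': np.float64(410.9644), 'fy': np.float64(410.9644), 'cx': np.float64(259.2022), 'cy': np.float64(189.3032), 'pose': array([[-0.5374, -0.6099,  0.5825,  1.1419],
       [ 0.8433, -0.3916,  0.368 ,  0.4546],
       [ 0.0037,  0.689 ,  0.7248,  0.8527],
       [ 0.    ,  0.    ,  0.    ,  1.    ]])} 0.9960174560546875
side {'fx': np.float64(351.7706), 'fy': np.float64(351.7706), 'cx': np.float64(263.0817), 'cy': np.float64(190.5103), 'pose': array([[ 0.9995,  0.0184, -0.025 ,  0.6133],
       [-0.0309,  0.5312, -0.8467, -0.678 ],
       [-0.0023,  0.847 ,  0.5315,  0.671 ],
       [ 0.    ,  0.    ,  0.    ,  1.    ]])} 0.9960784912109375
{'fx': np.float64(297.3186), 'fy': np.float64(297.3186), 'cx': np.float64(257.5294), 'cy': np.float64(187.296), 'tool_from_camera': array([[-3.000e-04,  9.697e-01,  2.441e-01,  6.810e-02],
       [ 1.000e+00,  3.000e-04,  2.000e-04,  2.000e-04],
       [ 1.000e-04,  2.441e-01, -9.697e-01, -1.668e-01],
       [ 0.000e+00,  0.000e+00,  0.000e+00,  1.000e+00]])}
```

View pics/scene0.png

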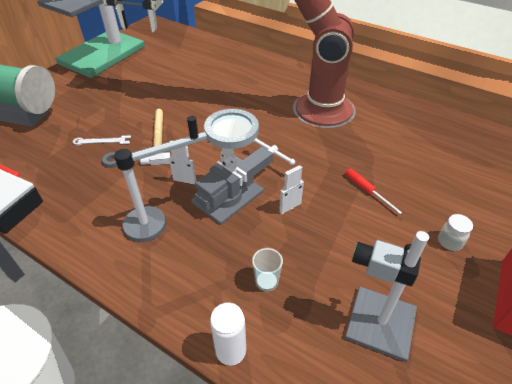

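View pics/side0.png

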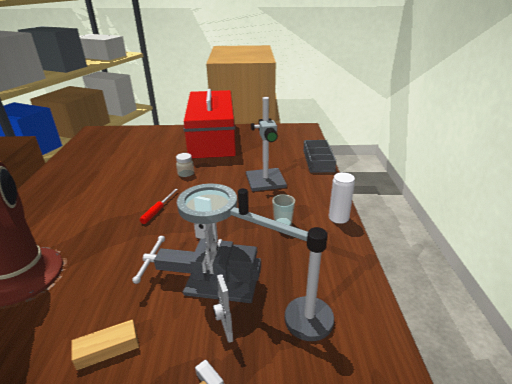

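The scene view shows the lamp ring at (231,127), its knob at (193,127), the hinge at (125,158), the vise at (230,185), the tumbler at (267,270) and the camera lens at (361,254). There are three possible plates: (183,163) and (291,190), which stand on the bench, and (228,160), which is in the vise under the lamp. The one in the vise fits the description. Next I'll measure and take an enlarged crop.

```bash
cat > h.py <<'E'
import numpy as np, cv2
from workcell import telemetry, capture, camera_params
def cloud(n,d):
    c=camera_params(n); v,u=np.mgrid[:384,:512]
    P=np.stack([(u-c['cx'])/c['fx']*d,-(v-c['cy'])/c['fy']*d,-d,np.ones_like(d)],-1)
    W=(P@c['pose'].T)[...,:3]; W[d==0]=np.nan; return W
def proj(n,p):
    c=camera_params(n); q=np.linalg.inv(c['pose'])@np.r_[p,1]
    return np.array([c['cx']-c['fx']*q[0]/q[2], c['cy']+c['fy']*q[1]/q[2]])
E
python3 - <<'E'
from h import *
for n,px in dict(scene=dict(hinge=(125,158),knobtop=(193,120),knob=(193,130),ringL=(207,128),ringR=(256,128),lens=(358,254),plate=(228,160),pA=(183,163),pB=(291,190),tum=(267,255),post=(420,238),base=(382,322)),
  side=dict(hinge=(317,233),knob=(243,192),knobm=(243,201),lens=(270,134),plate=(209,235),plB=(225,310),tum=(284,200))).items():
    W=cloud(n,np.load(f'pics/{n}0.npy'))
    for k,(u,v) in px.items(): print(n,k,np.round(W[v,u],3))
W=cloud('scene',np.load('pics/scene0.npy'));S=cloud('side',np.load('pics/side0.npy'))
# ring top surface: z 0.235-0.255 excluding post
for n,w in(('scene',W),('side',S)):
    m=(w[...,2]>.238)&(w[...,2]<.252)
    m[:, :]&=(w[...,0]>.3)&(w[...,0]<.95)&(abs(w[...,1])<.25)
    k,l,st,ce=cv2.connectedComponentsWithStats(m.astype(np.uint8))
    for i in range(1,k):
        if st[i,4]>60: q=w[l==i]; print(n,st[i],q.min(0).round(3),q.max(0).round(3))
a=cv2.imread('pics/scene0.png')[100:225,150:320];b=cv2.imread('pics/side0.png')[170:345,130:340]
a=cv2.resize(a,(400,300),interpolation=2);b=cv2.resize(b,(360,300),interpolation=2)
cv2.imwrite('pics/crop1.png',np.hstack([a,b]))
E
```

```text
scene hinge [ 0.737 -0.146  0.252]
scene knobtop [ 0.594 -0.067  0.295]
scene knob [ 0.596 -0.069  0.268]
scene ringL [ 0.55  -0.067  0.244]
scene ringR [0.489 0.032 0.246]
scene lens [0.685 0.378 0.234]
scene plate [ 0.516 -0.038  0.129]
scene pA [ 0.547 -0.171  0.076]
scene pB [0.48  0.134 0.081]
scene tum [0.675 0.182 0.066]
scene post [0.66  0.46  0.315]
scene base [0.665 0.464 0.027]
side hinge [ 0.73  -0.164  0.252]
side knob [ 0.591 -0.085  0.296]
side knobm [ 0.59  -0.086  0.275]
side lens [0.666 0.361 0.23 ]
side plate [ 0.51  -0.057  0.166]
side plB [ 0.55  -0.204  0.091]
side tum [0.704 0.224 0.069]
scene [ 114  109  145   56 1371] [ 0.444 -0.179  0.238] [0.75  0.039 0.252]
side [ 177  184  151   62 1609] [ 0.444 -0.183  0.238] [0.749 0.037 0.252]
```

View pics/crop1.png

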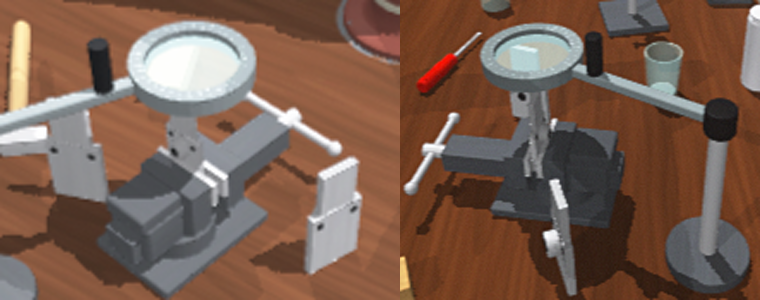

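The crop confirms it: the plate meant stands upright in the jaws under the lamp. The other two, at (183,163) and (291,190), stand free on the bench. Next I'll measure the knob, hinge, ring and camera precisely.

```bash
cat >> h.py <<'E'
def circ(P):
    A=np.c_[2*P,np.ones(len(P))]; s=np.linalg.lstsq(A,(P**2).sum(1),rcond=None)[0]
    return s[:2],np.sqrt(s[2]+s[:2]@s[:2])
def box(W,lo,hi): return W[np.all((W>lo)&(W<hi),-1)]
def toolshift(p):  # vector from TCP to world p, in tool axes
    from scipy.spatial.transform import Rotation as R
    o=telemetry.get_obs(); q=o['tool_rot']; r=R.from_quat(np.r_[q[1:],q[0]])
    return r.inv().apply(np.array(p)-o['eef_pos']), r.as_matrix()
E
python3 - <<'E'
from h import *
C={n:cloud(n,np.load(f'pics/{n}0.npy')) for n in('scene','side')}
def both(lo,hi,name):
    Q=[box(C[n],lo,hi) for n in C]; P=np.vstack(Q)
    c,r=circ(P[:,:2]); print(name,[len(q) for q in Q],c.round(4),r.round(4),P.min(0).round(3),P.max(0).round(3))
    return c
k=both([.56,-.11,.255],[.62,-.04,.29],'knob'); 
h=both([.68,-.2,.225],[.78,-.1,.245],'hingecap')
both([.68,-.2,.05],[.78,-.1,.2],'hpost')
both([.6,.42,.28],[.72,.5,.308],'campost')
both([.62,.12,.03],[.74,.25,.08],'tumbler')
S=C['side']
# lens region
print('lens side col/row'); 
for v in range(122,146,3): print(v,[tuple(S[v,u].round(3)) for u in range(258,284,4)])
for v in range(240,272,4): print(v,[tuple(C['scene'][v,u].round(3)) for u in (350,354,358,362,366,370,380,390)])
print(toolshift([.592,-.075,.256]))
E
```

```text
knob [111, 148] [ 0.5897 -0.0766] 0.0105 [ 0.58  -0.089  0.255] [ 0.6   -0.064  0.29 ]
hingecap [282, 346] [ 0.7154 -0.1532] 0.0263 [ 0.68  -0.183  0.225] [ 0.75  -0.121  0.245]
hpost [420, 553] [ 0.7305 -0.1623] 0.0112 [ 0.719 -0.177  0.05 ] [ 0.742 -0.148  0.2  ]
campost [138, 51] [0.655  0.4616] 0.0098 [0.647 0.448 0.28 ] [0.666 0.472 0.308]
tumbler [588, 388] [0.7015 0.196 ] 0.0298 [0.668 0.161 0.03 ] [0.733 0.23  0.08 ]
lens side col/row
122 [(np.float64(0.642), np.float64(1.278), np.float64(-0.083)), (np.float64(0.643), np.float64(0.428), np.float64(0.245)), (np.float64(0.656), np.float64(0.425), np.float64(0.245)), (np.float64(0.669), np.float64(0.426), np.float64(0.245)), (np.float64(0.683), np.float64(0.428), np.float64(0.244)), (np.float64(0.76), np.float64(1.278), np.float64(-0.085)), (np.float64(0.861), np.float64(2.175), np.float64(-0.432))]
125 [(np.float64(0.63), np.float64(0.451), np.float64(0.225)), (np.float64(0.642), np.float64(0.403), np.float64(0.244)), (np.float64(0.655), np.float64(0.402), np.float64(0.244)), (np.float64(0.668), np.float64(0.401), np.float64(0.
[... 6026 characters left out ...]
p.float64(0.559), np.float64(0.348), np.float64(-0.001)), (np.float64(0.554), np.float64(0.357), np.float64(-0.0)), (np.float64(0.548), np.float64(0.365), np.float64(-0.002)), (np.float64(0.544), np.float64(0.373), np.float64(-0.0)), (np.float64(0.538), np.float64(0.381), np.float64(-0.001)), (np.float64(0.69), np.float64(0.406), np.float64(0.219)), (np.float64(0.687), np.float64(0.422), np.float64(0.229)), (np.float64(0.684), np.float64(0.437), np.float64(0.238))]
(array([ 0.53129039, -0.37759889, -0.03752988]), array([[ 9.40443295e-01,  3.39949633e-01, -8.09694363e-04],
       [ 3.39950595e-01, -9.40440865e-01,  2.13837178e-03],
       [-3.45309642e-05, -2.28627349e-03, -9.99997386e-01]]))
```

>>> {"method": "nudge_tcp", "body": {
  "rows": [
    [[0.06, 0, 0, -0.05, 0], [0.06, 0, 0, -0.1, 0], [0.06, 0.04, -0.03, -0.105, 0], [0.06, 0.08, -0.06, -0.105, 0], [0.06, 0.12, -0.09, -0.105, 0], [0.06, 0.16, -0.12, -0.105, 0], [0.06, 0.2, -0.15, -0.105, 0], [0.06, 0.24, -0.18, -0.105, 0]]
  ]
}}

```text
clock: 0.9
eef_pos: [0.3859, -0.3586, 0.3234]
tool_rot: [-0.0, 0.985, 0.172, -0.0]
ft_force: [0.7, -0.8, 0.4]
gripper_width: 0.0599
gripper_force: 0.0
```

```bash
python3 -c "
from h import *
print(toolshift([.590,-.0766,.322])[0])"
```

```text
[ 0.28781727 -0.19583681  0.00139381]
```

>>> {"method": "nudge_tcp", "body": {
  "rows": [
    [[0.06, 0.04, -0.028, 0, 0.11], [0.06, 0.08, -0.056, 0, 0.22], [0.06, 0.12, -0.084, 0, 0.33], [0.06, 0.16, -0.112, 0, 0.44], [0.06, 0.2, -0.14, 0, 0.56], [0.06, 0.24, -0.168, 0, 0.68], [0.06, 0.27, -0.185, 0, 0.8], [0.06, 0.288, -0.196, 0, 0.895]]
  ]
}}

```text
clock: 1.7
eef_pos: [0.5908, -0.0742, 0.3227]
tool_rot: [-0.001, 0.963, -0.27, -0.001]
ft_force: [0.4, 0.2, 0.1]
gripper_width: 0.0595
gripper_force: 0.0
```

>>> {"method": "nudge_tcp", "body": {
  "rows": [
    [[0.06, 0, 0, 0, 0], [0.06, 0, 0, 0, 0]]
  ]
}}

```text
clock: 1.9
eef_pos: [0.5888, -0.0792, 0.3231]
tool_rot: [0.001, 0.963, -0.27, -0.001]
ft_force: [-0.4, -0.8, 0.2]
gripper_width: 0.0601
gripper_force: 0.0
```

```bash
python3 -c "
from h import *
print(toolshift([.590,-.0766,.257]),telemetry.get_obs()['joint_pos'])"
```

```text
(array([-0.0002927 , -0.00300048,  0.06605643]), array([[ 0.85434176, -0.51970811, -0.00191013],
       [-0.5197105 , -0.85434177, -0.00106791],
       [-0.0010769 ,  0.00190507, -0.99999761]])) [ 9.28523537e-02  4.48501308e-01  5.60715440e-03  1.42163953e+00
 -1.23614496e-03  1.27325477e+00 -2.01903711e+00]
```

>>> {"method": "nudge_tcp", "body": {
  "rows": [
    [[0.06, 0, -0.002, 0.03, 0], [0.06, 0, -0.002, 0.05, 0], [0.06, 0, -0.002, 0.065, 0], [0.06, 0, -0.002, 0.065, 0], [0.01, 0, -0.002, 0.065, 0], [0.01, 0, -0.002, 0.065, 0], [0.01, 0, -0.002, 0.065, 0], [0.01, 0, -0.002, 0.065, 0]]
  ]
}}

```text
clock: 2.7
eef_pos: [0.5909, -0.0769, 0.2595]
tool_rot: [-0.0, 0.963, -0.271, 0.001]
ft_force: [0.2, -0.2, -0.9]
gripper_width: 0.0328
gripper_force: 0.0
```

>>> {"method": "nudge_tcp", "body": {
  "rows": [
    [[0.01, 0, 0, 0, 0], [0.01, 0, 0, 0, 0], [0.01, 0, 0, 0, 0]]
  ]
}}

```text
clock: 3.0
eef_pos: [0.5906, -0.0768, 0.259]
tool_rot: [0.0, 0.963, -0.271, 0.0]
ft_force: [-0.9, 0.5, 2.2]
gripper_width: 0.0204
gripper_force: 30.0
```

>>> {"method": "nudge_tcp", "body": {
  "rows": [
    [[0.01, 0.0003, 0.0107, 0, -0.065], [0.01, 0.0014, 0.0214, 0, -0.13], [0.01, 0.0055, 0.0424, 0, -0.26], [0.01, 0.0124, 0.0627, 0, -0.39], [0.01, 0.0218, 0.082, 0, -0.52], [0.01, 0.0336, 0.0999, 0, -0.65], [0.01, 0.0477, 0.116, 0, -0.78], [0.01, 0.0637, 0.1303, 0, -0.91]]
  ]
}}

```text
clock: 3.8
eef_pos: [0.577, -0.2211, 0.259]
tool_rot: [-0.001, 0.983, 0.183, 0.0]
ft_force: [1.1, 2.1, 0.6]
gripper_width: 0.0204
gripper_force: 30.0
```

>>> {"method": "nudge_tcp", "body": {
  "rows": [
    [[0.01, 0.0014, 0.0214, 0, -0.13], [0.01, 0.0014, 0.0214, 0, -0.13], [0.01, 0.0014, 0.0214, 0, -0.13], [0.06, 0.0014, 0.0214, 0, -0.13], [0.06, 0.0014, 0.0214, 0, -0.13], [0.06, 0.0014, 0.0214, 0, -0.13], [0.06, 0.0014, 0.0214, -0.03, -0.13], [0.06, 0.0014, 0.0214, -0.07, -0.13]]
  ]
}}

```text
clock: 4.6
eef_pos: [0.5844, -0.2397, 0.3269]
tool_rot: [-0.002, 0.97, 0.244, -0.003]
ft_force: [2.1, 0.1, 0.3]
gripper_width: 0.0556
gripper_force: 0.0
```

```bash
python3 - <<'E'
from h import *
for n in("scene","side"):
    p,d=capture(n); cv2.imwrite(f"pics/{n}1.png",p); np.save(f"pics/{n}1.npy",d)
a=cv2.imread('pics/scene1.png')[100:230,150:320];b=cv2.imread('pics/side1.png')[180:310,120:290]
cv2.imwrite('pics/crop2.png',np.hstack([cv2.resize(a,(400,306),interpolation=2),cv2.resize(b,(400,306),interpolation=2)]))
C={n:cloud(n,np.load(f'pics/{n}1.npy')) for n in('scene','side')}
for n in C:
    P=box(C[n],[.42,-.09,.14],[.6,.03,.19]); print(n,len(P),P.min(0).round(4),P.max(0).round(4))
    c,(w,h),a=cv2.minAreaRect((P[:,:2]*1000).astype(np.float32)); print(c,w,h,a)
E
```

```text
scene 167 [ 0.5015 -0.0619  0.14  ] [ 0.5159 -0.0239  0.1832]
(508.1868591308594, -42.726280212402344) 38.27560043334961 10.237336158752441 78.80858612060547
side 155 [ 0.5011 -0.0654  0.1402] [ 0.5149 -0.0276  0.1843]
(508.38775634765625, -46.10203552246094) 38.61663818359375 8.691742897033691 78.74972534179688
```

View pics/crop2.png

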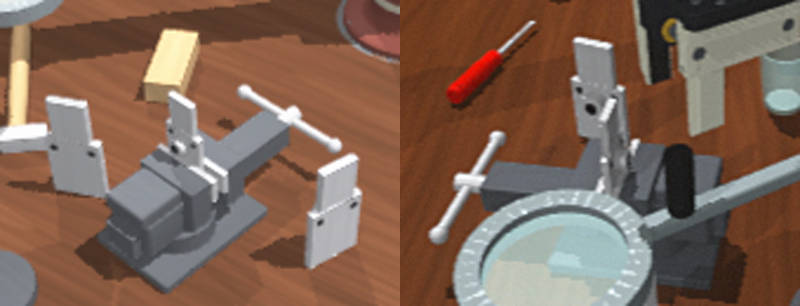

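The lamp is clear: the ring is at crop pixel (550,260) in the side view, off the vise. The target plate stands alone in the jaws at crop pixel (185,130) in the scene view, with its stepped tongue and its boss facing away from the robot. Both clouds give its centre as (0.508, -0.0445), with its x axis at -11°.

```bash
python3 - <<'E'
from h import *
C={n:cloud(n,np.load(f'pics/{n}1.npy')) for n in('scene','side')}
P=np.vstack([box(C[n],[.42,-.09,.14],[.6,.03,.19]) for n in C])[:,:2]
e,v=np.linalg.eigh(np.cov(P.T)); print(P.mean(0),v[:,1],np.degrees(np.arctan2(v[1,1],v[0,1])))
h=np.array([.7305,-.1623])
for n in C:
    Q=box(C[n],[.4,-.36,.238],[.56,-.19,.250]); print(n,len(Q),Q.min(0).round(3),Q.max(0).round(3))
# camera head front face / side faces (z below top)
for n in ('scene','side'):
    Q=box(C[n],[.6,.38,.2415],[.73,.48,.248]); print(n,len(Q),cv2.minAreaRect((Q[:,:2]*1000).astype(np.float32)), Q[:,2].mean())
Q=box(C['side'],[.6,.355,.2],[.73,.372,.242]); print(len(Q),Q.mean(0),Q.min(0),Q.max(0))
print(toolshift([.508,-.0445,.300])[0])
E
```

```text
[ 0.50940562 -0.04570586] [0.17917029 0.98381808] 79.67856448692591
scene 529 [ 0.437 -0.352  0.238] [ 0.56  -0.219  0.247]
side 2550 [ 0.438 -0.353  0.238] [ 0.56  -0.221  0.248]
scene 672 ((660.3453369140625, 433.7947082519531), (51.008174896240234, 73.17754364013672), 10.942304611206055) 0.24376380103126852
side 100 ((663.2994995117188, 425.08642578125), (47.48838806152344, 66.31539154052734), 5.935829162597656) 0.2441122780746505
111 [0.67066475 0.36637919 0.22181098] [0.65385516 0.36075734 0.20250935] [0.6893308  0.37180612 0.23941887]
[ 0.0213238  -0.21120834  0.03314473]
```

>>> {"method": "nudge_tcp", "body": {
  "rows": [
    [[0.06, 0.003, -0.03, 0, -0.12], [0.06, 0.007, -0.07, 0, -0.24], [0.06, 0.011, -0.11, 0, -0.36], [0.06, 0.015, -0.15, 0, -0.5], [0.06, 0.019, -0.19, 0, -0.64], [0.06, 0.021, -0.211, 0, -0.78], [0.06, 0.021, -0.211, 0, -0.883], [0.06, 0.021, -0.211, 0, -0.883]]
  ]
}}

```text
clock: 5.5
eef_pos: [0.5041, -0.0438, 0.3285]
tool_rot: [-0.0, 0.772, 0.635, -0.0]
ft_force: [1.3, -0.9, 0.3]
gripper_width: 0.0598
gripper_force: 0.0
```

>>> {"method": "nudge_tcp", "body": {
  "rows": [
    [[0.06, 0, 0, 0.02, 0], [0.06, 0, 0, 0.05, 0], [0.06, 0, 0, 0.08, 0], [0.06, 0, 0, 0.1, 0], [0.06, 0, 0, 0.1, 0], [0.06, 0, 0, 0.1, 0]]
  ]
}}

```text
clock: 6.1
eef_pos: [0.5051, -0.0451, 0.2288]
tool_rot: [-0.0, 0.774, 0.634, -0.0]
ft_force: [0.1, 0.2, -0.0]
gripper_width: 0.0598
gripper_force: 0.0
```

```bash
python3 - <<'E'
from h import *
print(toolshift([.508,-.0445,.143]),telemetry.get_obs()['joint_pos'])
p,d=capture('wrist'); 
q,_=capture('scene'); s,_=capture('side')
cv2.imwrite('pics/crop3.png',np.hstack([cv2.resize(p,(400,300)),cv2.resize(q[80:230,140:340],(400,300))]))
E
```

```text
(array([0.00112463, 0.00279949, 0.08579251]), array([[ 1.96774373e-01,  9.80448778e-01, -1.97010137e-04],
       [ 9.80448796e-01, -1.96774356e-01,  1.05544226e-04],
       [ 6.47141646e-05, -2.13926751e-04, -9.99999975e-01]])) [ 0.38339116  0.41772854 -0.48215344  1.80588787  0.22934818  0.9736205
 -0.39141785]
```

View pics/crop3.png

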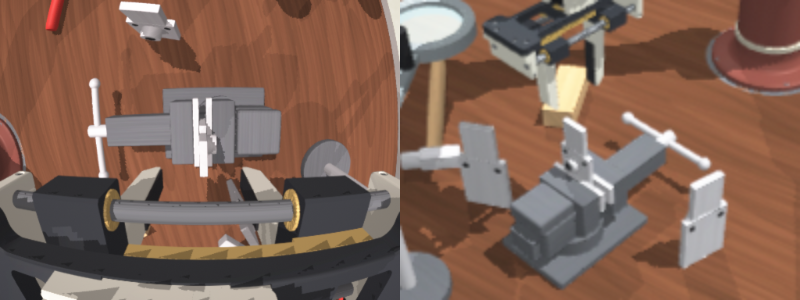

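The wrist view shows the plate at (203,150), midway between the finger tips and parallel to the pads. The scene view shows the gripper directly above it. Next I'll descend and grip.

>>> {"method": "nudge_tcp", "body": {
  "rows": [
    [[0.06, 0.001, 0.003, 0.02, 0], [0.06, 0.001, 0.003, 0.05, 0], [0.06, 0.001, 0.003, 0.07, 0], [0.06, 0.001, 0.003, 0.083, 0], [0.03, 0.001, 0.003, 0.084, 0], [0.03, 0.001, 0.003, 0.084, 0], [0.03, 0.001, 0.003, 0.084, 0], [0.02, 0.001, 0.003, 0.084, 0]]
  ]
}}

```text
clock: 7.05
eef_pos: [0.5087, -0.0443, 0.1458]
tool_rot: [0.001, 0.773, 0.634, 0.001]
ft_force: [0.2, -0.7, 0.1]
gripper_width: 0.0326
gripper_force: 0.0
```

>>> {"method": "nudge_tcp", "body": {
  "rows": [
    [[0.0, 0, 0, 0, 0], [0.0, 0, 0, 0, 0], [0.0, 0, 0, 0, 0], [0.0, 0, 0, 0, 0], [0.0, 0, 0, 0, 0]]
  ]
}}

```text
clock: 7.55
eef_pos: [0.5078, -0.0443, 0.1448]
tool_rot: [-0.0, 0.773, 0.635, -0.0]
ft_force: [-0.3, -0.7, 2.7]
gripper_width: 0.0078
gripper_force: 30.0
```

>>> {"method": "nudge_tcp", "body": {
  "rows": [
    [[0.0, 0, 0, -0.01, 0], [0.0, 0, 0, -0.03, 0], [0.0, 0, 0, -0.05, 0], [0.0, 0, 0, -0.07, 0], [0.0, 0, 0, -0.09, 0], [0.0, 0, 0, -0.1, 0], [0.0, 0, 0, -0.1, 0], [0.0, 0, 0, -0.1, 0]]
  ]
}}

```text
clock: 8.35
eef_pos: [0.5072, -0.0444, 0.2439]
tool_rot: [-0.001, 0.773, 0.635, -0.001]
ft_force: [0.2, 0.4, -4.6]
gripper_width: 0.008
gripper_force: 30.0
```

```bash
python3 - <<'E'
from h import *
C={n:cloud(n,capture(n)[1]) for n in('scene','side')}
P=np.vstack([box(C[n],[.42,-.1,.15],[.6,.05,.2]) for n in C]); print(P.min(0),P.max(0))
P=P[P[:,2]<.205];e,v=np.linalg.eigh(np.cov(P[:,:2].T)); print(P.mean(0),np.degrees(np.arctan2(v[1,1],v[0,1])))
# want boss at focus: plate centre xy, rotate about TCP
print(toolshift([.6946,.193,.244]))
E
```

```text
[ 0.49894411 -0.07297884  0.17009965] [ 0.51751872 -0.01675603  0.19987343]
[ 0.50955065 -0.04654179  0.18478609] 79.26953402103881
(array([ 0.26938404,  0.13780199, -0.00105132]), array([[ 1.94654200e-01,  9.80867750e-01, -2.86356833e-03],
       [ 9.80871866e-01, -1.94654410e-01,  2.07557579e-04],
       [-3.53819669e-04, -2.84919556e-03, -9.99995878e-01]]))
```

>>> {"method": "nudge_tcp", "body": {
  "rows": [
    [[0.0, 0.008, 0.004, 0, -0.06], [0.0, 0.025, 0.013, 0, -0.18], [0.0, 0.045, 0.023, 0, -0.3], [0.0, 0.065, 0.033, 0, -0.42], [0.0, 0.085, 0.043, 0, -0.55], [0.0, 0.105, 0.054, 0, -0.68], [0.0, 0.125, 0.064, 0, -0.81], [0.0, 0.14, 0.072, 0, -0.92]]
  ]
}}

```text
clock: 9.25
eef_pos: [0.6059, 0.0802, 0.2432]
tool_rot: [-0.001, 0.408, 0.913, -0.0]
ft_force: [0.8, -0.2, -3.4]
gripper_width: 0.0082
gripper_force: 30.0
```

```bash
python3 -c "
from h import *
print(toolshift([.6946,.193,.244]))"
```

```text
(array([ 0.02495411,  0.14133786, -0.00099211]), array([[-6.66721317e-01,  7.45303190e-01, -2.41670014e-03],
       [ 7.45304249e-01,  6.66724236e-01,  6.08276085e-04],
       [ 2.06462266e-03, -1.39562625e-03, -9.99996895e-01]]))
```

>>> {"method": "nudge_tcp", "body": {
  "rows": [
    [[0.0, 0.003, 0.015, 0, -0.1], [0.0, 0.006, 0.035, 0, -0.22], [0.0, 0.01, 0.055, 0, -0.34], [0.0, 0.013, 0.075, 0, -0.46], [0.0, 0.017, 0.095, 0, -0.6], [0.0, 0.02, 0.115, 0, -0.74], [0.0, 0.023, 0.132, 0, -0.87], [0.0, 0.025, 0.141, 0, -0.98]]
  ]
}}

```text
clock: 10.05
eef_pos: [0.695, 0.1923, 0.2422]
tool_rot: [-0.002, -0.069, 0.998, 0.0]
ft_force: [-1.1, 0.2, -3.2]
gripper_width: 0.0079
gripper_force: 30.0
```

>>> {"method": "nudge_tcp", "body": {
  "rows": [
    [[0.0, 0.0, 0.0, 0, 0], [0.0, 0, 0, 0, 0], [0.0, 0, 0, 0, 0], [0.0, 0, 0, 0, 0]]
  ]
}}

```text
clock: 10.45
eef_pos: [0.6949, 0.1901, 0.2447]
tool_rot: [-0.0, -0.066, 0.998, -0.0]
ft_force: [1.2, 0.4, -3.1]
gripper_width: 0.0074
gripper_force: 30.0
```

```bash
python3 - <<'E'
from h import *
C={};I={}
for n in('scene','side'):
    p,d=capture(n); C[n]=cloud(n,d); I[n]=p
f=np.array([.692,.209,.2195])
for n in C:
    P=box(C[n],[.62,.15,.165],[.76,.24,.222]); print(n,len(P),P.min(0).round(4),P.max(0).round(4),proj(n,f),proj(n,[.669,.367,.2195]))
    P=box(C[n],[.62,.15,.172],[.76,.24,.178])
    if len(P)>5: e,v=np.linalg.eigh(np.cov(P[:,:2].T)); print(P.mean(0).round(4),np.degrees(np.arctan2(v[1,1],v[0,1])))
print(toolshift([.6946,.193,.244]))
a=I['scene'][150:330,200:440];b=I['side'][80:230,180:380]
cv2.imwrite('pics/crop4.png',np.hstack([cv2.resize(a,(400,300)),cv2.resize(b,(400,300))]))
E
```

```text
scene 167 [0.6751 0.1904 0.1709] [0.7224 0.2083 0.222 ] [275.55242082 222.56173722] [354.5667469  250.15635123]
[0.7024 0.1946 0.1753] -177.14537635756477
side 279 [0.6701 0.1801 0.1721] [0.7225 0.1927 0.2219] [281.59833764 158.56834317] [270.70100735 136.2630408 ]
[0.6979 0.187  0.175 ] -172.36284820928077
(array([-6.30642720e-05,  2.53396657e-03,  9.76715840e-04]), array([[-9.91297667e-01, -1.31638896e-01,  3.70708590e-04],
       [-1.31639058e-01,  9.91297610e-01, -4.53968478e-04],
       [-3.07722631e-04, -4.98817623e-04, -9.99999828e-01]]))
```

View pics/crop4.png

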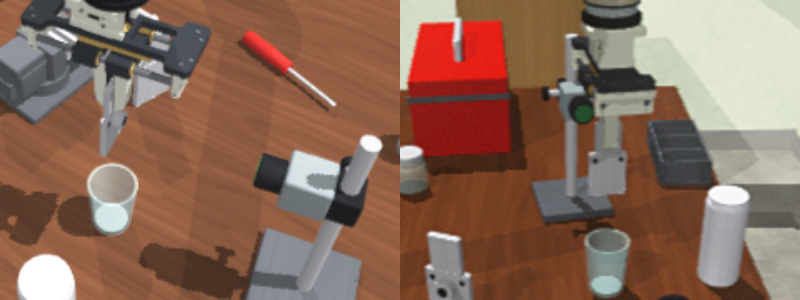

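The crop shows the plate held upright at (112,115), above the tumbler and untouched by it, with the boss side facing the lens at (270,172). It measures within a few mm of the focus point. Handing in.

```bash
python3 -c "
from workcell import job
print(job.hand_in())"
```

```text
the job is handed in; nothing more can be done
None
```

I swung the lamp clear of the vise, lifted the plate out, and handed the job in at about 10.5 s with the gripper still holding it upright, boss side to the lens, within a few mm of the focus point by my measurement; the hand-in returned no verdict.

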